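# Lay a jar in the labelling cradle and bring the pressure roller down

### The arm

A 6-joint arm with a two-finger parallel gripper is mounted at the origin on a cart in front of the work surface, level with it; the furniture and walls round the work are solid. World frame = base frame: x ahead of the robot, y to its left, z up, the work surface at z = 0. Lengths are in m, angles in rad, forces in N, time in s.
With the tool pointing down it reaches from about 0.25 to 0.775 m from the base axis. Payload 8.9 kg.
Tool frame: the origin (TCP) lies at the very end of the fingers, on their centre line; the grasp point (between the pads) lies 19 mm behind it; z points along the fingers, y is the line along which they close (so a half turn about z gives the same grasp; the last joint's range is limited). The gripper opens to 85 mm and grips with 20 to 120 N. Pads are 22 mm wide; open, the fingers measure 114 mm over their backs; the gripper's body (76 mm by 85 mm) begins 54 mm behind the grasp point. The pads swing forward as they close: fully open they stand 13 mm farther back than shut.
Start: joints at [1.128, 0.291, -0.153, 1.127, 0, 1.431], TCP at [0.157, 0.501, 0.231] pointing down, gripper open.
Joint ranges: [-2.52, 2.52], [-0.91, 1.74], [-1.3, 1.37], [-1.96, 2.02], [-1.52, 1.47], [-3.14, 3.14]. Speed limits (rad/s): [2.22, 2.22, 2.79, 3.14, 3.14, 3.14].

### API

Orientations are given as a unit quaternion [w, x, y, z].
In Python, from cell import * gives the robot as it stands.
- The arm moves only by the tool arm_command, never from a script. Its argument "deltas" is a list of rows, each a list of 2 entries, a list of its own where there are three numbers: the shift along the world's x, y, z scaled (see below), then the turn, a rotation vector about the world's x, y, z scaled (see below). A call has 1 to 5 rows; each row is the pose to reach, as a shift and turn from the pose commanded when the call began; what a row does not reach only later rows make up. The controller multiplies each number of a shift by 0.1 m and each number of a turn by 90 degrees. A row lasts 1/8 s, in which the tool goes at most 62.5 mm and 10.7 degrees, less where a joint would pass 70% of its speed; a pose out of reach is approached as far as the arm can. A call with a number of a shift or a turn outside -1 to 1 is refused whole. A call with a gripper value outside its range is refused whole. "fingers" is the closure, from -1 (fully open) to 1 (shut), set as the call begins (left out, the last holds). The fingers move at their own pace and stop on an object; the grip force is fixed at half the most. Time passes only in rows, so rows that repeat a pose let the fingers close. It gives the time, the measured TCP pose, the force, the opening and the grip force at its end, in the units of the state.
- sense(): the state, without advancing time (a new reading comes with each control period).
- read_camera(name): name is "scene" or "top" or "wrist"; returns the picture (384x512x3 uint8, blue, green, red); there is no depth.
- camera_params(name): a dict with "fx", "fy", "cx", "cy" (pixels), "R" (3x3) and "t" (3): a world point X has camera coordinates R X + t. Camera axes: x right, y down, z forward; pixel columns grow to the right and rows downward; lengths in m; the calibration is good to about 2 mm. A picture is of the moment at which its call begins: read the wrist's pose just before it. camera_params takes no time and is no camera call; for the wrist camera it gives the pose at the moment of the call.
- hand_in(): hands the job in; it is judged then, once.
The state is a dict: "time_s": time; "q": joint angles; "qvel": joint speeds; "tau": joint torques, N m; "tool_pos": TCP position; "tcp_rot": TCP orientation; "contact_force": force on the tool from outside, world axes, zero at the start; "wrist_torque": the same for the moment, N m; "finger_gap": finger opening in m; "grip_force": force on a finger pad.
Only numpy, scipy, OpenCV 4.12 (cv2) and the standard library are available. Lean on these libraries where they do the work, as an engineer would, in place of code of your own. Each camera call takes 0.05 s, during which the arm holds its last target. There are 200 camera calls.

### The job

Load the spice jar with the red cap into the labelling cradle using pushes only, never gripping or lifting it: slide it upright along the bench into the loading nest, push it over at the top so that it lies on the two rollers with its cap towards the end stop, and push it along the rollers until the cap is fully against the stop. Then flip the blue pressure arm over with a fingertip so that its roller rests on the jar. Leave the other things on the bench alone.

Things in the scene. Friction and masses are not known exactly. Their poses are not given: they have to be found in the camera images.
- sesame_jar: the spice jar with the red cap (the only one), upright and round, 42 mm in diameter (cap 45 mm) and 106 mm tall, 0.09 to 0.15 kg. Origin at the centre of its underside, z axis up through the cap. It starts standing on the bench. Pushed lower than about 25 mm above the bench it slides, pushed higher it may tip over.
- jar_cap (a point): centre of the flat top of the red cap, 106 mm from the underside of the jar.
- cradle: the fixed aluminium labelling cradle. Origin on the bench at the middle of the front face of its lip; x axis (level) points from the loading nest along the rollers to the end stop, y level, to the left of that, z up. All points below are in this frame. Side rails at y = +-33 mm are 16 mm high.
- nest (a point): where the underside centre of the jar is, standing in the loading nest with its foot against the lip: x = -21, y = 0, z = 0 mm. The nest is a notch open to -x between guide bars 8 mm high, inner faces at y = +-24.5 mm from x = -32 to 0, flaring at 45 degrees to x = -46, y = +-44 mm. The jar stands on the bench; the lip, x = 0 to 6, 6 mm high, holds its foot as it tips.
- roller_mid (a point): middle between the rollers: x = 66, y = 0, z = 8 mm. Two free-turning rubber rollers 12 mm in diameter lie along x from 6 to 126 mm at y = +-17 mm, axes 8 mm up. A jar lying on them has its axis at y = 0, z = 30 mm, and its top at about z = 52 mm; freshly tipped, it lies 10 to 30 mm short of the stop and slides with about 1 N.
- stop_face (a point): middle of the face of the end stop: x = 130, y = 0, z = 31 mm; the stop is 46 mm wide and 46 mm high. The top of the jar's cap must come against it. Behind it, x = 140 to 218 mm, stands a white label reel 112 mm high, 40 mm wide.
- press_hinge (a point): hinge of the pressure arm: x = 75, y = +48, z = 62 mm; its axis is along the cradle's x. The bracket round it is 26 mm wide along x and 71 mm high.
- press_knob (a point): centre of the black knob (18 mm in diameter, 14 mm long) at the end of the pressure arm, 83 mm from the hinge. The blue arm has a frame 44 mm wide (along the cradle's x) from 29 to 67 mm from the hinge, 9 mm thick, with the pressure roller in it. Parked, the arm points up and leans back 20 degrees, away from the rollers: knob at y = +76, z = 140 mm.
- press_arm (a joint): angle of the pressure arm: 0 parked leaning back, 0.35 upright, about 1.94 with its roller resting on a jar lying on the rollers, 2.35 at most (no jar). A push under 2 N moves it towards the cradle's -y; once past upright it sinks by its own weight, damped, within about 2.5 s.
- press_roller: black rubber pressure roller in the frame of the pressure arm, 18 mm in diameter and 32 mm long, origin at its centre, 48 mm from the hinge. It moves with the arm.
- pepper_jar: a spice jar with a dark brown cap, 44 mm in diameter and 96 mm tall, loose; bystander. Origin at the centre of its underside.
- tape_clear: roll of brown tape lying flat, 90 mm in diameter, 48 mm high, loose; bystander. Origin at the centre of its underside.
- tape_masking: roll of cream masking tape lying flat, 102 mm in diameter, 25 mm high, loose; bystander. Origin at the centre of its underside.
- marker_1: white marker pen with a dark cap, 135 mm long, loose on the bench; bystander. Origin at the centre of its underside.
- steel_pot_1: small steel pot with orange sauce, 68 mm in diameter, 45 mm high, loose; bystander. Origin at the centre of its underside.
- cup_stack_2: stack of green film cups, 72 mm in diameter, 47 mm high, loose; bystander. Origin at the centre of its underside.
There are look-alikes about, which are no part of the job. What is shaped like the sesame_jar but turquoise is not meant.

How it is judged:
On the way, in this order (a step that is already met when the one before it is completed fails the run):
1. the red-capped jar stands upright in the loading nest (horizontal distance between sesame_jar and nest below 0.012 m and angle between sesame_jar's own z axis and vertical below 0.2 rad), for 0.05 s.
2. the red-capped jar lies on the two rollers, cap towards the end stop, while the pressure arm is still up (angle between sesame_jar's own z axis and vertical between 1.45 and 1.69 rad and x of jar_cap in the frame of cradle above 0.08 m and y of jar_cap in the frame of cradle between -0.008 and 0.008 m and z of jar_cap in the frame of cradle below 0.038 m and value of joint press_arm below 0.6 rad), for 0.2 s.
At the end, for the whole second after the job is handed in: The red-capped jar lies level (within 4 degrees) on both rollers, its axis within 5 mm of the middle, its cap within 5 mm of the end stop, at rest; the pressure arm is down and its roller bears on the jar (angle between sesame_jar's own z axis and vertical between 1.5 and 1.64 rad and x of jar_cap in the frame of cradle above 0.125 m and y of jar_cap in the frame of cradle between -0.005 and 0.005 m and z of jar_cap in the frame of cradle between 0.026 and 0.036 m and y of sesame_jar in the frame of cradle between -0.005 and 0.005 m and contact force between press_roller and sesame_jar above 0.3 N and value of joint press_arm between 1.8 and 2.05 rad and linear speed of sesame_jar below 0.01 m/s); the robot touches nothing.
It fails at once if the red-capped jar is lifted off the bench or the cradle (more than about 12 mm above what tipping it over needs) (height (world z) of jar_cap above 0.122 m or height (world z) of sesame_jar above 0.046 m or (angle between sesame_jar's own z axis and vertical below 0.15 rad and height (world z) of sesame_jar above 0.016 m)).
It fails at once if the red-capped jar is gripped or pressed hard by the fingers (over 30 N in all) (contact force between the fingers and sesame_jar above 30 N).
It fails at once if another thing on the bench is moved more than 20 mm (distance of any of pepper_jar, tape_clear, tape_masking, marker_1, steel_pot_1, cup_stack_2 from where it was at the start of the episode above 0.02 m).
It also fails if it takes over 72 s, if anything falls off the work surface, if the arm or the gripper's body presses on something with over 40 N, if the wrist force passes 120 N, or if a joint passes its speed limit or range.

## Working session

There is one attempt and no reset: what is moved stays moved. The work goes in short steps, Python scripts to look and compute and a tool call to move; the robot and the scene stay as the last step left them, time stands still between calls to the robot, and variables do not carry over. Pictures are saved under pics/ and viewed, at most 10 in all, crops included, and the job is handed in when it is done.

Besides the shell and the picture viewer there is one more tool, called after "Emit:" by a JSON object that holds its "name" and its "arguments", one argument or row to a line. arm_command: Moves the arm, as the interface text tells. Shifts and turns lie within -1 to 1; 1 stands for 0.1 m of shift or 90 degrees of turn. Its arguments: {"type":"object","properties":{"deltas":{"type":"array","items":{"type":"array"}},"fingers":{"type":"number"}},"required":["deltas"]}

```bash
mkdir -p pics; python3 - <<'E'
from cell import *
import cv2
s=sense();print(s)
for n in("scene","top"):
    cv2.imwrite(f"pics/{n}0.png",read_camera(n))
    p=camera_params(n);print(n,p)
E
```

```text
{'time_s': 0.0, 'q': array([ 1.12770372e+00,  2.91258999e-01, -1.54146078e-01,  1.12665872e+00,
       -2.09754574e-05,  1.43150861e+00]), 'qvel': array([-0.0017701 , -0.00015867,  0.00140492,  0.00204558, -0.00070038,
       -0.0011278 ]), 'tau': array([ 3.64413914e-03, -5.37144971e+01,  3.31365216e+01,  1.59631862e-02,
        2.68391534e-05, -1.68625519e-05]), 'tool_pos': array([0.15686535, 0.50056525, 0.23073597]), 'tcp_rot': array([-1.71894975e-04,  1.51318906e-01,  9.88484793e-01, -6.10069666e-04]), 'contact_force': array([-0.40056357,  0.0510288 , -0.52707851]), 'wrist_torque': array([-0.02052058,  0.01495214,  0.02408917]), 'grip_force': 0.0, 'finger_gap': 0.08563342081865016}
scene {'fx': 427.64347587845344, 'fy': 427.64347587845344, 'cx': 258.56593126786504, 'cy': 180.85351026883714, 'R': array([[-0.95267349,  0.30358553,  0.01578138],
       [ 0.24029392,  0.7838257 , -0.57260467],
       [-0.18620435, -0.54171312, -0.81967972]]), 't': array([ 0.51415283, -0.02763356,  1.68729421])}
top {'fx': 423.6097815840832, 'fy': 423.6097815840832, 'cx': 256.2070850732149, 'cy': 187.08354304254928, 'R': array([[-0.0298748 , -0.99902132, -0.03261754],
       [-0.98801544,  0.03445812, -0.15045973],
       [ 0.15143641,  0.02773168, -0.98807792]]), 't': array([0.00406314, 0.54173636, 1.18065324])}
```

```bash
cd pics; python3 -c "
import cv2
for n in('scene','top'):
    cv2.imwrite(n+'0b.png',cv2.resize(cv2.imread(n+'0.png'),(800,600),interpolation=cv2.INTER_CUBIC))"
```

```text
(no output)
```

View pics/scene0b.png

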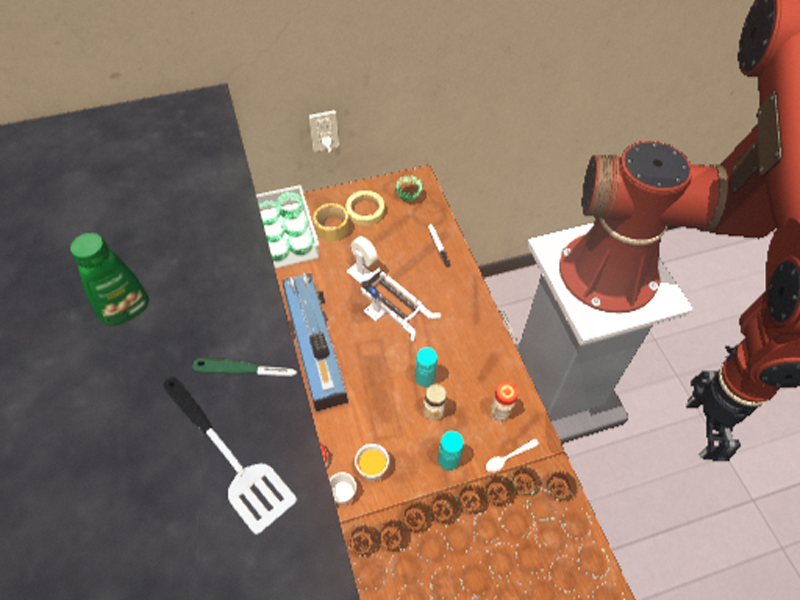

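View pics/top0b.png

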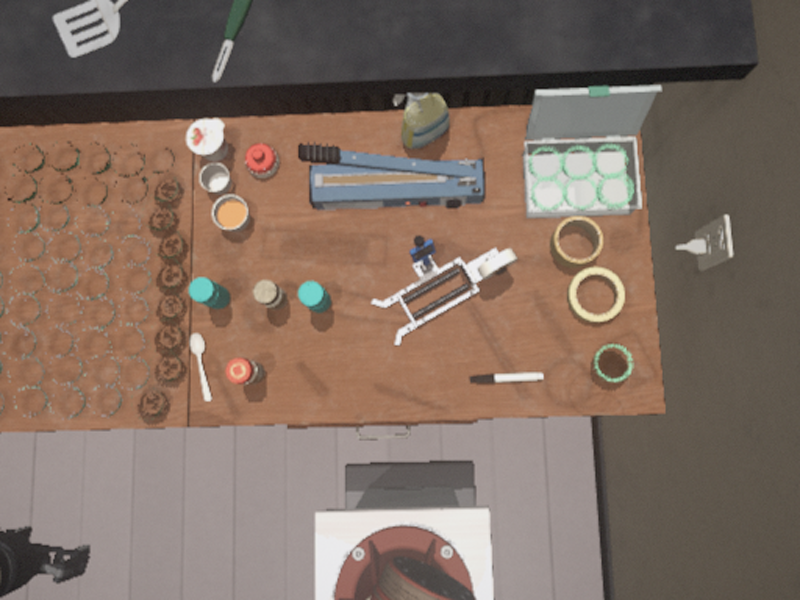

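The top view shows the red cap at about (240,371), with the cradle running from its flared nest (~(385,320)) to the white reel (~(495,262)). The pressure arm is at (422,250). Next I'll enlarge the cradle and the jar.

```bash
cd pics; python3 -c "
import cv2
im=cv2.imread('top0.png')
a=cv2.resize(im[145:225,232:338],None,fx=7.5,fy=7.5,interpolation=cv2.INTER_CUBIC)
cv2.imwrite('c1.png',a)
b=cv2.resize(im[215:260,120:180],None,fx=10,fy=10,interpolation=cv2.INTER_CUBIC)
cv2.imwrite('c2.png',b)"
```

```text
(no output)
```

View pics/c1.png

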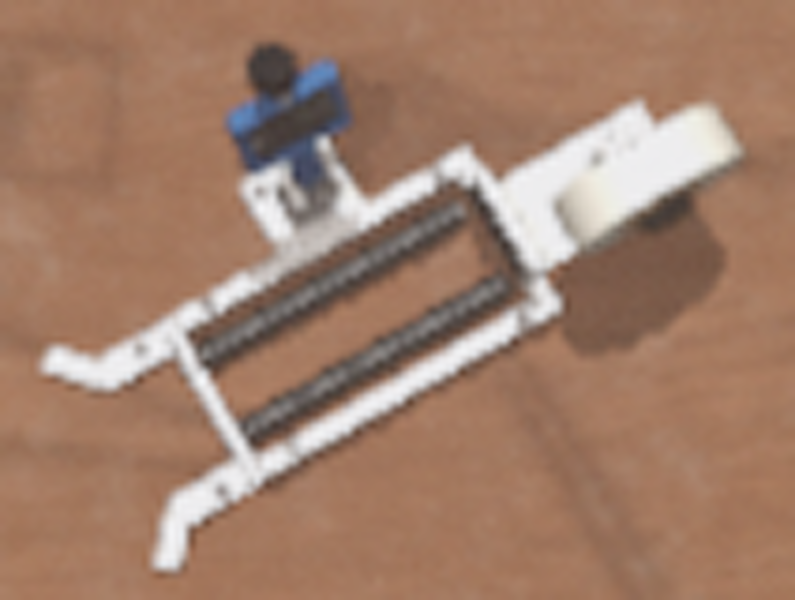

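View pics/c2.png

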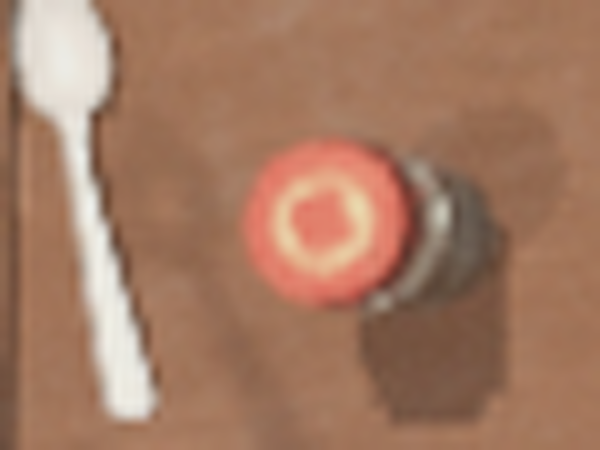

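In crop c1:
- Roller ends are at (205,352), (248,432), (467,207) and (505,283).
- Nest bar corners are at about (105,390) and (170,490).
- The knob is at (272,70).

In crop c2 the red cap centre is at (327,222).

```bash
cat > geo.py <<'E'
import numpy as np
from scipy.optimize import least_squares
from scipy.spatial.transform import Rotation as Ro
def proj(p,X):
    c=np.atleast_2d(X)@p["R"].T+p["t"]
    return np.c_[p["fx"]*c[:,0]/c[:,2]+p["cx"],p["fy"]*c[:,1]/c[:,2]+p["cy"]]
def ray(p,uv,z):
    d=p["R"].T@np.array([(uv[0]-p["cx"])/p["fx"],(uv[1]-p["cy"])/p["fy"],1]);o=-p["R"].T@p["t"]
    return o+d*(z-o[2])/d[2]
def uncrop(c,s,o): return (np.array(c)+.5)/s-.5+np.array(o)
E
python3 - <<'E'
from cell import *;from geo import *
p=camera_params("top")
L=[((205,352),(6,17,13)),((248,432),(6,-17,13)),((467,207),(126,17,13)),((505,283),(126,-17,13)),((105,390),(-32,24.5,8)),((170,490),(-32,-24.5,8)),
((45,372),(-46,44,8)),((155,568),(-46,-44,8)),((272,68),(75,78,146)),((170,335),(0,24.5,6)),((240,478),(0,-24.5,6))]
uv=np.array([uncrop(a,7.5,(232,145)) for a,b in L]);P=np.array([b for a,b in L])/1e3
f=lambda q:proj(p,Ro.from_euler('z',q[2]).apply(P)+[q[0],q[1],0])-uv
r=least_squares(lambda q:f(q).ravel(),[.4,0,-1],loss='soft_l1')
print(r.x,np.round(f(r.x),1).tolist())
q=r.x;W=lambda v:Ro.from_euler('z',q[2]).apply(np.array(v)/1e3)+[q[0],q[1],0]
jar=ray(p,uncrop((327,222),10,(120,215)),.106);print("jar",jar)
print("in cradle",Ro.from_euler('z',-q[2]).apply(jar-[q[0],q[1],0]),"nest",W((-21,0,0)),"knob",W((75,76,140)))
for n,c,z in[("pepper",(266,290),.096),("turqA",(314,293),.1),("turqB",(205,290),.1),("spoontop",(197,340),0),("spoonbot",(207,398),0),("pen",(472,379),0.01),("penend",(543,377),.01),("tape1",(578,240),.045),("bench L",(0,430),0),("staplR",(483,205),.03)]:
    w=ray(p,np.array(c)*.64,z);print(n,w.round(3),Ro.from_euler('z',-q[2]).apply(w-[q[0],q[1],0]).round(3))
print("campos",-p["R"].T@p["t"])
# scene check
s=camera_params("scene");print("scene",(proj(s,[jar,W((-46,44,8)),W((-46,-44,8)),W((130,0,46)),W((75,76,140))])/.64).round(0))
E
```

```text
[ 0.51213094 -0.02033787 -1.0853207 ] [[-0.8, 0.9], [-0.8, 0.2], [-0.5, 0.2], [0.3, -0.1], [0.1, 0.2], [-0.4, 1.2], [0.8, -0.8], [0.7, -1.1], [0.1, -0.6], [0.9, 2.3], [-0.2, -2.5]]
jar [0.4057161  0.26970057 0.106     ]
in cradle [-0.30618166  0.04122143  0.106     ] nest [ 0.50233173 -0.00176435  0.        ] knob [ 0.61434656 -0.05120804  0.14      ]
pepper [0.546 0.223 0.096] [-0.2    0.143  0.096]
turqA [0.537 0.137 0.1  ] [-0.128  0.095  0.1  ]
turqB [0.549 0.331 0.1  ] [-0.294  0.196  0.1  ]
spoontop [0.469 0.378 0.   ] [-0.372  0.148  0.   ]
spoonbot [0.36  0.357 0.   ] [-0.405  0.041  0.   ]
pen [ 0.38 -0.14  0.01] [ 0.044 -0.173  0.01 ]
penend [ 0.379 -0.271  0.01 ] [ 0.16  -0.234  0.01 ]
tape1 [ 0.627 -0.344  0.045] [ 0.34  -0.049  0.045]
bench L [0.312 0.751 0.   ] [-0.776  0.182  0.   ]
staplR [ 0.705 -0.175  0.03 ] [0.226 0.099 0.03 ]
campos [ 0.35657138 -0.04734955  1.24821942]
scene [[506. 389.]
 [414. 337.]
 [439. 314.]
 [374. 273.]
 [366. 282.]]
```

```bash
cat >> geo.py <<'E'
C=np.array([0.5121,-0.0203,-1.0853])
RC=lambda:Ro.from_euler('z',C[2])
def W(v): return RC().apply(np.array(v)/1e3)+[C[0],C[1],0]
def inC(w): return 1e3*RC().inv().apply(np.array(w)-[C[0],C[1],0])
def go(s,x,y,z,tilt,yaw=0):
    """print the arm_command row from state s to TCP (mm, cradle), tilted towards +x by tilt deg"""
    u=RC().apply(Ro.from_euler('z',yaw,degrees=True).apply([1,0,0]));t=np.radians(tilt)
    zt=np.sin(t)*u+[0,0,-np.cos(t)];yt=np.cross([0,0,1],u)
    R=Ro.from_matrix(np.c_[np.cross(yt,zt),yt,zt])
    w,a,b,c=s["tcp_rot"];Rc=Ro.from_quat([a,b,c,w])
    print(x,y,z,"shift",((W((x,y,z))-s["tool_pos"])/.1).round(3).tolist(),"turn",((R*Rc.inv()).as_rotvec()/(np.pi/2)).round(3).tolist())
def st(s): print("t",s["time_s"].__round__(2),"tcpC",inC(s["tool_pos"]).round(1),"F",RC().inv().apply(s["contact_force"]).round(2),"gap",round(s["finger_gap"],4),"q",s["q"].round(2))
E
python3 - <<'E'
from cell import *;from geo import *
s=sense();st(s);go(s,-353,41,150,45);go(s,-353,41,12,45)
E
```

```text
t 0.1 tcpC [-626.5  -71.1  230.8] F [ 0.65 -0.56  0.1 ] gap 0.0849 q [ 1.13  0.29 -0.15  1.13  0.    1.43]
-353 41 150 shift [2.268, -1.896, -0.808] turn [-0.327, -0.394, -0.471]
-353 41 12 shift [2.268, -1.896, -2.188] turn [-0.327, -0.394, -0.471]
```

Emit:
{"name": "arm_command", "arguments": {
  "deltas": [
    [[0.5, -0.4, 0], [-0.05, -0.07, -0.1]],
    [[1, -0.8, 0], [-0.11, -0.13, -0.16]],
    [[1, -0.8, 0], [-0.16, -0.2, -0.23]],
    [[1, -0.8, 0], [-0.22, -0.27, -0.31]],
    [[1, -0.8, 0], [-0.27, -0.33, -0.39]]
  ],
  "fingers": 0.43
}}

```text
time_s: 0.72
tool_pos: [0.2569, 0.4211, 0.2316]
tcp_rot: [0.28, 0.43, 0.842, -0.165]
contact_force: [0.3, 0.2, -0.3]
finger_gap: 0.024
grip_force: 0.0
```

Emit:
{"name": "arm_command", "arguments": {
  "deltas": [
    [[0.4, -0.3, 0], [-0.05, -0.06, -0.08]],
    [[0.8, -0.7, 0], [-0.06, -0.06, -0.08]],
    [[1, -0.9, 0], [-0.06, -0.06, -0.08]],
    [[1, -0.9, 0], [-0.06, -0.06, -0.08]]
  ]
}}

```text
time_s: 1.23
tool_pos: [0.3578, 0.3295, 0.2311]
tcp_rot: [0.327, 0.475, 0.792, -0.202]
contact_force: [-0.9, 0.4, 0.6]
finger_gap: 0.0242
grip_force: 0.0
```

```bash
python3 - <<'E'
from cell import *;from geo import *
s=sense();st(s);go(s,-353,41,120,45);go(s,-353,41,12,45)
E
```

```text
t 1.23 tcpC [-381.3   26.8  231.1] F [-0.79 -0.57  0.59] gap 0.0242 q [ 1.01  0.59  0.02  1.47 -0.66  2.25]
-353 41 120 shift [0.258, -0.184, -1.111] turn [0.004, -0.004, -0.0]
-353 41 12 shift [0.258, -0.184, -2.191] turn [0.004, -0.004, -0.0]
```

Emit:
{"name": "arm_command", "arguments": {
  "deltas": [
    [[0.26, -0.18, -0.3]],
    [[0.26, -0.18, -0.8]],
    [[0.26, -0.18, -1]],
    [[0.26, -0.18, -1]]
  ]
}}

```text
schema error: expected 2 entries
```

Emit:
{"name": "arm_command", "arguments": {
  "deltas": [
    [[0.26, -0.18, -0.3], [0, 0, 0]],
    [[0.26, -0.18, -0.8], [0, 0, 0]],
    [[0.26, -0.18, -1], [0, 0, 0]],
    [[0.26, -0.18, -1], [0, 0, 0]]
  ]
}}

```text
time_s: 1.72
tool_pos: [0.382, 0.3129, 0.1302]
tcp_rot: [0.327, 0.473, 0.793, -0.202]
contact_force: [-0.7, 0.3, 0.3]
finger_gap: 0.0242
grip_force: 0.0
```

Emit:
{"name": "arm_command", "arguments": {
  "deltas": [
    [[0, 0, -0.4], [0, 0, 0]],
    [[0, 0, -0.8], [0, 0, 0]],
    [[0, 0, -1], [0, 0, 0]],
    [[0, 0, -1], [0, 0, 0]],
    [[0, 0, -1], [0, 0, 0]]
  ]
}}

```text
time_s: 2.35
tool_pos: [0.3835, 0.3138, 0.0327]
tcp_rot: [0.327, 0.474, 0.792, -0.2]
contact_force: [-0.1, -0.3, 0.1]
finger_gap: 0.0243
grip_force: 0.0
```

```bash
python3 - <<'E'
from cell import *;from geo import *;import cv2
a=read_camera("top")[190:275,90:190];b=read_camera("wrist")
cv2.imwrite("pics/j1.png",np.hstack([cv2.resize(a,(400,340),interpolation=3),cv2.resize(b,(400,340))]))
s=sense();st(s);go(s,-353,41,12,45)
E
```

```text
t 2.45 tcpC [-355.4   42.2   32.6] F [ 0.05  0.52 -0.34] gap 0.0244 q [ 0.95  0.8  -0.17  1.03 -0.68  2.19]
-353 41 12 shift [0.001, -0.027, -0.206] turn [0.003, -0.003, -0.002]
```

View pics/j1.png

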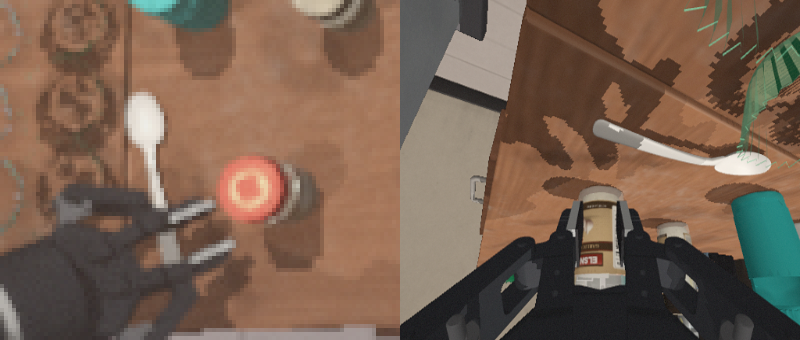

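The top crop shows the two fingertips, at about (225,225), behind the jar and aligned with it. The wrist view shows the jar centred between them. Next I'll lower the tool and start pushing.

Emit:
{"name": "arm_command", "arguments": {
  "deltas": [
    [[0, -0.02, -0.2], [0, 0, 0]],
    [[0.01, -0.04, -0.2], [0, 0, 0]],
    [[0.04, -0.09, -0.2], [0, 0, 0]],
    [[0.07, -0.15, -0.2], [0, 0, 0]],
    [[0.1, -0.21, -0.2], [0, 0, 0]]
  ]
}}

```text
time_s: 3.08
tool_pos: [0.3935, 0.2917, 0.0118]
tcp_rot: [0.327, 0.474, 0.792, -0.201]
contact_force: [0.7, 1.8, 1.5]
finger_gap: 0.0246
grip_force: 0.7
```

```bash
python3 - <<'E'
from cell import *;from geo import *
s=sense();st(s)
for x,y in((-331,41),(-282,32.5),(-233,24),(-184,15.5),(-135,7),(-95,0),(-60,0)): go(s,x,y,12,45)
E
```

```text
t 3.08 tcpC [-331.3   40.7   11.8] F [-1.26  1.4   1.46] gap 0.0246 q [ 0.92  0.8  -0.23  0.93 -0.7   2.14]
-331 41 12 shift [0.004, -0.001, 0.002] turn [0.003, -0.004, -0.002]
-282 32.5 12 shift [0.158, -0.474, 0.002] turn [0.003, -0.004, -0.002]
-233 24 12 shift [0.311, -0.947, 0.002] turn [0.003, -0.004, -0.002]
-184 15.5 12 shift [0.465, -1.42, 0.002] turn [0.003, -0.004, -0.002]
-135 7 12 shift [0.618, -1.893, 0.002] turn [0.003, -0.004, -0.002]
-95 0 12 shift [0.743, -2.28, 0.002] turn [0.003, -0.004, -0.002]
-60 0 12 shift [0.906, -2.589, 0.002] turn [0.003, -0.004, -0.002]
```

Contact came where I predicted. Now I'll push along leg 1.

Emit:
{"name": "arm_command", "arguments": {
  "deltas": [
    [[0.02, -0.06, 0], [0, 0, 0]],
    [[0.05, -0.14, 0], [0, 0, 0]],
    [[0.08, -0.24, 0], [0, 0, 0]],
    [[0.12, -0.35, 0], [0, 0, 0]],
    [[0.16, -0.47, 0], [0, 0, 0]]
  ]
}}

```text
time_s: 3.7
tool_pos: [0.4093, 0.2441, 0.0113]
tcp_rot: [0.327, 0.474, 0.792, -0.201]
contact_force: [-0.7, 2.8, 1.7]
finger_gap: 0.0244
grip_force: 1.1
```

Emit:
{"name": "arm_command", "arguments": {
  "deltas": [
    [[0.03, -0.09, 0], [0, 0, 0]],
    [[0.06, -0.19, 0], [0, 0, 0]],
    [[0.1, -0.29, 0], [0, 0, 0]],
    [[0.13, -0.39, 0], [0, 0, 0]],
    [[0.16, -0.47, 0], [0, 0, 0]]
  ]
}}

```text
time_s: 4.32
tool_pos: [0.4252, 0.1973, 0.0113]
tcp_rot: [0.327, 0.474, 0.792, -0.201]
contact_force: [-0.6, 2.1, 2.0]
finger_gap: 0.0243
grip_force: 1.1
```

```bash
python3 - <<'E'
from cell import *;from geo import *;import cv2
a=read_camera("top")[150:260,150:300];b=read_camera("wrist")
cv2.imwrite("pics/j2.png",np.hstack([cv2.resize(a,(460,337),interpolation=3),cv2.resize(b,(340,337))]))
s=sense();st(s)
for x,y in((-233,24),(-184,15.5),(-135,7),(-95,0),(-60,0)): go(s,x,y,12,45)
E
```

```text
t 4.42 tcpC [-232.7   24.3   11.3] F [-0.66  0.8  -0.31] gap 0.0245 q [ 0.76  0.71 -0.46  0.67 -0.75  1.94]
-233 24 12 shift [-0.004, 0.001, 0.007] turn [0.004, -0.004, -0.001]
-184 15.5 12 shift [0.149, -0.472, 0.007] turn [0.004, -0.004, -0.001]
-135 7 12 shift [0.303, -0.945, 0.007] turn [0.004, -0.004, -0.001]
-95 0 12 shift [0.428, -1.332, 0.007] turn [0.004, -0.004, -0.001]
-60 0 12 shift [0.591, -1.641, 0.007] turn [0.004, -0.004, -0.001]
```

View pics/j2.png

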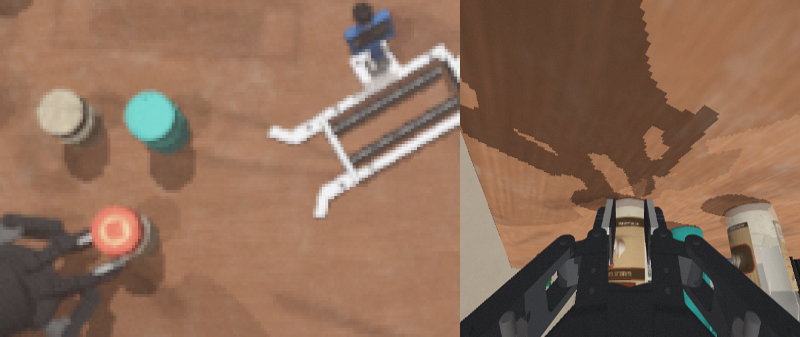

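The jar, cap at about (118,232) in the crop, is upright and sits between the fingers on the way to the nest. I'll keep going.

Emit:
{"name": "arm_command", "arguments": {
  "deltas": [
    [[0.03, -0.09, 0], [0, 0, 0]],
    [[0.06, -0.18, 0], [0, 0, 0]],
    [[0.09, -0.28, 0], [0, 0, 0]],
    [[0.12, -0.38, 0], [0, 0, 0]],
    [[0.15, -0.47, 0], [0, 0, 0]]
  ]
}}

```text
time_s: 5.05
tool_pos: [0.4402, 0.1502, 0.0113]
tcp_rot: [0.327, 0.474, 0.792, -0.201]
contact_force: [0.1, 1.1, 0.1]
finger_gap: 0.0244
grip_force: 0.6
```

Emit:
{"name": "arm_command", "arguments": {
  "deltas": [
    [[0.03, -0.09, 0], [0, 0, 0]],
    [[0.06, -0.18, 0], [0, 0, 0]],
    [[0.09, -0.28, 0], [0, 0, 0]],
    [[0.12, -0.38, 0], [0, 0, 0]],
    [[0.15, -0.47, 0], [0, 0, 0]]
  ]
}}

```text
time_s: 5.68
tool_pos: [0.4552, 0.1033, 0.0113]
tcp_rot: [0.327, 0.474, 0.792, -0.201]
contact_force: [0.2, 0.9, 0.1]
finger_gap: 0.0246
grip_force: 0.6
```

```bash
cat >> geo.py <<'E'
def cap(im,p,z=.106):
    import cv2
    h=cv2.cvtColor(im,cv2.COLOR_BGR2HSV);m=((h[...,0]<8)|(h[...,0]>172))&(h[...,1]>120)&(h[...,2]>150)
    m=m.astype(np.uint8);m[:170]=0;m[270:]=0
    k,l,stt,c=cv2.connectedComponentsWithStats(m);i=1+np.argmax(stt[1:,4])
    (u,v),r=cv2.minEnclosingCircle(np.argwhere(l==i)[:,::-1].astype(np.float32))
    return inC(ray(p,(u,v),z)).round(1),stt[i,4],(round(u,1),round(v,1),round(r,1))
E
python3 - <<'E'
from cell import *;from geo import *;import cv2
a=read_camera("top");cv2.imwrite("pics/t3.png",a)
p=camera_params("top");print("start",cap(cv2.imread("pics/top0.png"),p),"now",cap(a,p))
s=sense();st(s)
for x,y in((-135,7),(-95,0),(-60,0),(-46,0)): go(s,x,y,12,45)
E
```

```text
start (array([-306.6,   41.3,  106. ]), np.int32(123), (152.1, 236.8, 8.4)) now (array([-110.7,    4.1,  106. ]), np.int32(109), (222.0, 212.9, 8.5))
t 5.72 tcpC [-135.1    7.    11.4] F [ 0.7  -0.19 -0.13] gap 0.0244 q [ 0.56  0.63 -0.65  0.38 -0.78  1.68]
-135 7 12 shift [0.0, -0.001, 0.006] turn [0.004, -0.004, -0.002]
-95 0 12 shift [0.125, -0.387, 0.006] turn [0.004, -0.004, -0.002]
-60 0 12 shift [0.289, -0.697, 0.006] turn [0.004, -0.004, -0.002]
-46 0 12 shift [0.354, -0.82, 0.006] turn [0.004, -0.004, -0.002]
```

Emit:
{"name": "arm_command", "arguments": {
  "deltas": [
    [[0.03, -0.09, 0], [0, 0, 0]],
    [[0.06, -0.19, 0], [0, 0, 0]],
    [[0.09, -0.29, 0], [0, 0, 0]],
    [[0.12, -0.37, 0], [0, 0, 0]],
    [[0.15, -0.43, 0], [0, 0, 0]]
  ]
}}

```text
time_s: 6.35
tool_pos: [0.4701, 0.0603, 0.0113]
tcp_rot: [0.327, 0.474, 0.792, -0.201]
contact_force: [-0.0, 0.7, -1.0]
finger_gap: 0.024
grip_force: 0.7
```

Emit:
{"name": "arm_command", "arguments": {
  "deltas": [
    [[0.03, -0.06, 0], [0, 0, 0]],
    [[0.06, -0.11, 0], [0, 0, 0]],
    [[0.09, -0.17, 0], [0, 0, 0]],
    [[0.11, -0.22, 0], [0, 0, 0]],
    [[0.14, -0.27, 0], [0, 0, 0]]
  ]
}}

```text
time_s: 6.98
tool_pos: [0.4841, 0.0336, 0.0113]
tcp_rot: [0.327, 0.474, 0.792, -0.201]
contact_force: [-1.3, 0.8, -1.1]
finger_gap: 0.0244
grip_force: 0.7
```

```bash
python3 - <<'E'
from cell import *;from geo import *;import cv2
a=read_camera("top");cv2.imwrite("pics/t4.png",cv2.resize(a[145:235,210:330],(800,600),interpolation=3))
p=camera_params("top");print("now",cap(a,p))
s=sense();st(s)
for x,y in((-50,0),(-46,0)): go(s,x,y,12,45)
E
```

```text
now (array([-36.6,  -2.4, 106. ]), np.int32(92), (247.0, 201.5, 8.3))
t 7.03 tcpC [-60.3   0.5  11.4] F [-0.32 -0.1  -0.57] gap 0.0247 q [ 0.4   0.59 -0.75  0.14 -0.78  1.44]
-50 0 12 shift [0.044, -0.093, 0.006] turn [0.004, -0.004, -0.002]
-46 0 12 shift [0.062, -0.128, 0.006] turn [0.004, -0.004, -0.002]
```

View pics/t4.png

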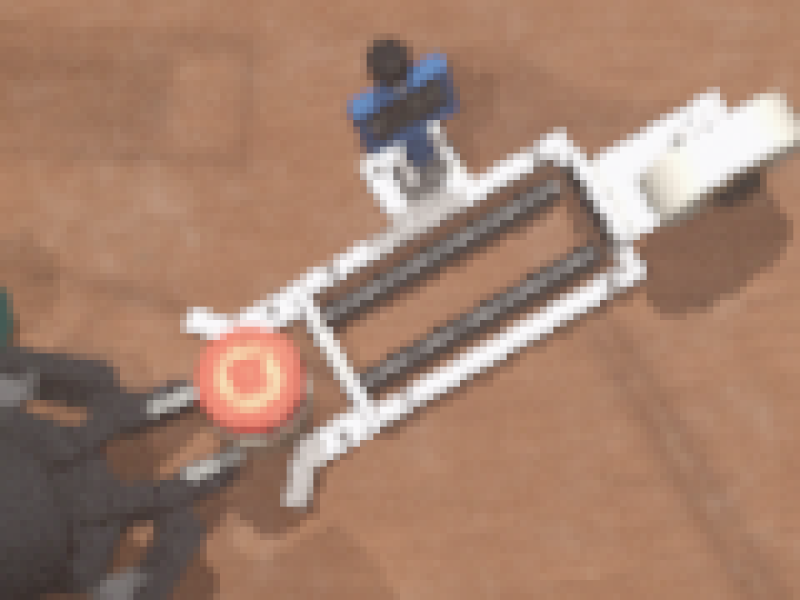

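The jar is upright in the mouth of the nest, with its cap at about (248,380). I'll push gently to the lip.

Emit:
{"name": "arm_command", "arguments": {
  "deltas": [
    [[0.01, -0.02, 0], [0, 0, 0]],
    [[0.03, -0.05, 0], [0, 0, 0]],
    [[0.04, -0.07, 0], [0, 0, 0]],
    [[0.05, -0.09, 0], [0, 0, 0]],
    [[0.06, -0.11, 0], [0, 0, 0]]
  ]
}}

```text
time_s: 7.65
tool_pos: [0.4901, 0.0229, 0.0113]
tcp_rot: [0.327, 0.474, 0.792, -0.201]
contact_force: [-0.1, 0.4, 0.3]
finger_gap: 0.0241
grip_force: 0.7
```

Emit:
{"name": "arm_command", "arguments": {
  "deltas": [
    [[0.01, -0.02, 0], [0, 0, 0]],
    [[0.01, -0.03, 0], [0, 0, 0]]
  ]
}}

```text
time_s: 7.9
tool_pos: [0.4911, 0.0204, 0.0112]
tcp_rot: [0.327, 0.474, 0.793, -0.2]
contact_force: [-3.9, 9.5, 2.9]
finger_gap: 0.0242
grip_force: 4.4
```

```bash
python3 - <<'E'
from cell import *;from geo import *;import cv2
a=read_camera("top")
p=camera_params("top");print("now",cap(a,p))
s=sense();st(s)
go(s,-90,0,12,45);go(s,-90,0,100,45)
E
```

```text
now (array([-23.2,  -3.7, 106. ]), np.int32(80), (251.5, 199.5, 7.9))
t 7.95 tcpC [-45.9   0.5  11.2] F [-8.71  0.3   2.05] gap 0.0246 q [ 0.36  0.59 -0.76  0.1  -0.78  1.39]
-90 0 12 shift [-0.21, 0.388, 0.008] turn [0.003, -0.004, -0.003]
-90 0 100 shift [-0.21, 0.388, 0.888] turn [0.003, -0.004, -0.003]
```

The foot met the lip at the expected position with 9 N. Next I'll back off, rise, and push at the top.

Emit:
{"name": "arm_command", "arguments": {
  "deltas": [
    [[-0.05, 0.1, 0], [0, 0, 0]],
    [[-0.19, 0.36, 0], [0, 0, 0]],
    [[-0.19, 0.36, 0.35], [0, 0, 0]],
    [[-0.19, 0.36, 0.74], [0, 0, 0]],
    [[-0.19, 0.36, 0.74], [0, 0, 0]]
  ]
}}

```text
time_s: 8.57
tool_pos: [0.4734, 0.057, 0.0877]
tcp_rot: [0.328, 0.475, 0.792, -0.199]
contact_force: [0.6, -0.6, -0.3]
finger_gap: 0.0243
grip_force: 0.0
```

```bash
python3 - <<'E'
from cell import *;from geo import *;import cv2
a=read_camera("top");b=read_camera("scene")
cv2.imwrite("pics/t5.png",np.hstack([cv2.resize(a[160:230,220:310],(450,350),interpolation=3),cv2.resize(b[160:260,200:290],(315,350),interpolation=3)]))
p=camera_params("top");print("now",cap(a,p))
s=sense();st(s)
go(s,-60,0,85,45);go(s,-50,0,85,45);go(s,0,0,85,45)
E
```

```text
now (array([-443.7,   76. ,  106. ]), np.int32(378), (101.5, 250.8, 21.5))
t 8.68 tcpC [-86.4   0.3  85.3] F [-0.19 -0.74  0.62] gap 0.0241 q [ 0.45  0.45 -0.68  0.41 -0.79  1.52]
-60 0 85 shift [0.121, -0.235, -0.003] turn [0.004, -0.004, -0.002]
-50 0 85 shift [0.168, -0.323, -0.003] turn [0.004, -0.004, -0.002]
0 0 85 shift [0.401, -0.766, -0.003] turn [0.004, -0.004, -0.002]
```

View pics/t5.png

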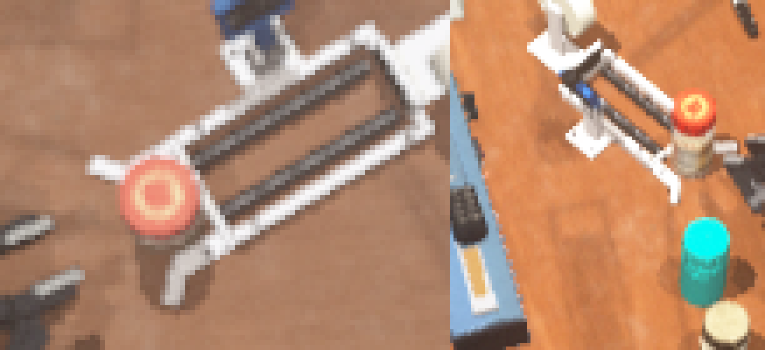

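The jar is standing upright in the nest against the lip, with its cap at about (158,197) in the crop and the fingers clear. Now I'll push at the top.

Emit:
{"name": "arm_command", "arguments": {
  "deltas": [
    [[0.07, -0.13, 0], [0, 0, 0]],
    [[0.14, -0.27, 0], [0, 0, 0]],
    [[0.16, -0.31, 0], [0, 0, 0]],
    [[0.18, -0.34, 0], [0, 0, 0]],
    [[0.2, -0.38, 0], [0, 0, 0]]
  ]
}}

```text
time_s: 9.3
tool_pos: [0.492, 0.0181, 0.085]
tcp_rot: [0.327, 0.474, 0.793, -0.201]
contact_force: [-0.7, 0.7, 0.4]
finger_gap: 0.0244
grip_force: 0.4
```

Emit:
{"name": "arm_command", "arguments": {
  "deltas": [
    [[0.02, -0.04, 0], [0, 0, 0]],
    [[0.05, -0.09, 0], [0, 0, 0]],
    [[0.07, -0.13, 0], [0, 0, 0]],
    [[0.09, -0.18, 0], [0, 0, 0]],
    [[0.12, -0.22, 0], [0, 0, 0]]
  ]
}}

```text
time_s: 9.93
tool_pos: [0.5041, -0.0044, 0.0853]
tcp_rot: [0.327, 0.474, 0.792, -0.201]
contact_force: [0.2, 0.2, 0.0]
finger_gap: 0.0247
grip_force: 0.0
```

```bash
python3 - <<'E'
from cell import *;from geo import *;import cv2
a=read_camera("top");b=read_camera("scene")
cv2.imwrite("pics/t6.png",np.hstack([cv2.resize(a[160:230,220:310],(450,350),interpolation=3),cv2.resize(b[160:260,200:290],(315,350),interpolation=3)]))
s=sense();st(s)
go(s,0,0,85,45);go(s,10,0,85,45)
E
```

```text
t 10.03 tcpC [-17.6   0.5  85.4] F [ 0.32 -0.78  0.1 ] gap 0.0242 q [ 0.3   0.43 -0.74  0.23 -0.77  1.31]
0 0 85 shift [0.078, -0.158, -0.004] turn [0.004, -0.004, -0.002]
10 0 85 shift [0.125, -0.247, -0.004] turn [0.004, -0.004, -0.002]
```

View pics/t6.png

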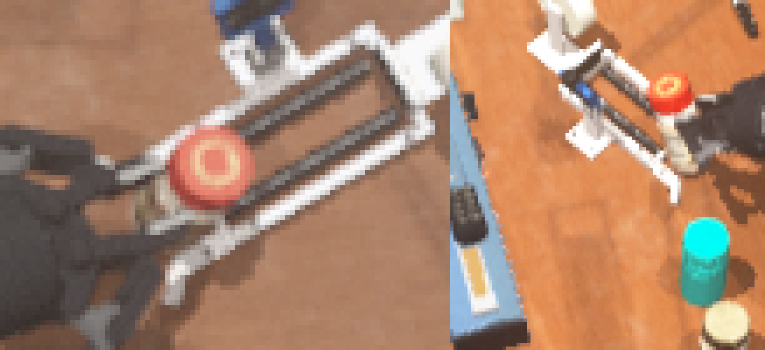

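The jar is leaning about 20° over the lip and is nearly balanced. I'll keep pushing.

Emit:
{"name": "arm_command", "arguments": {
  "deltas": [
    [[0.02, -0.04, 0], [0, 0, 0]],
    [[0.04, -0.08, 0], [0, 0, 0]],
    [[0.06, -0.12, 0], [0, 0, 0]],
    [[0.08, -0.16, 0], [0, 0, 0]],
    [[0.1, -0.2, 0], [0, 0, 0]]
  ]
}}

```text
time_s: 10.65
tool_pos: [0.5142, -0.0244, 0.0853]
tcp_rot: [0.327, 0.474, 0.792, -0.201]
contact_force: [0.9, 0.8, 0.6]
finger_gap: 0.0242
grip_force: 0.0
```

Emit:
{"name": "arm_command", "arguments": {
  "deltas": [
    [[0, 0, 0], [0, 0, 0]],
    [[0, 0, 0], [0, 0, 0]],
    [[0, 0, 0], [0, 0, 0]]
  ]
}}

```text
time_s: 11.02
tool_pos: [0.514, -0.0239, 0.0853]
tcp_rot: [0.327, 0.474, 0.792, -0.201]
contact_force: [0.1, 0.5, 0.2]
finger_gap: 0.0246
grip_force: 0.0
```

```bash
cat >> geo.py <<'E'
def redx(im,p,z=.03):
    """extent of red cap in the cradle area, cradle mm, at height z"""
    import cv2
    h=cv2.cvtColor(im,cv2.COLOR_BGR2HSV);m=((h[...,0]<8)|(h[...,0]>172))&(h[...,1]>120)&(h[...,2]>110)
    v,u=np.nonzero(m);P=np.array([inC(ray(p,c,z)) for c in zip(u,v)])
    P=P[(P[:,0]>-60)&(P[:,0]<150)&(abs(P[:,1])<60)]
    return len(P),P.min(0).round(1),P.max(0).round(1),P.mean(0).round(1)
E
python3 - <<'E'
from cell import *;from geo import *;import cv2
p=camera_params("top");s=sense();st(s)
for n in("top","scene"):
    a=read_camera(n);cv2.imwrite(f"pics/{n}7.png",a);print(n,redx(a,camera_params(n)))
E
```

```text
t 11.03 tcpC [ 4.1  0.  85.3] F [-0.39  0.33  0.16] gap 0.0246 q [ 0.25  0.42 -0.75  0.17 -0.76  1.24]
top (109, array([ 67.1, -21.7,  30. ]), array([89.8, 22.9, 30. ]), array([77.8,  1.2, 30. ]))
scene (63, array([ 60.1, -18.2,  30. ]), array([98.3, 27. , 30. ]), array([81.5,  4.8, 30. ]))
```

```bash
python3 - <<'E'
from cell import *;from geo import *;import cv2
im={n:read_camera(n) for n in("top","scene")}
s=sense();st(s)
for z in(.03,.05,.07,.09,.105):
    for n in im: print(z,n,redx(im[n],camera_params(n),z))
a,b=im["top"],im["scene"]
cv2.imwrite("pics/t8.png",np.hstack([cv2.resize(a[160:230,220:310],(450,350),interpolation=3),cv2.resize(b[160:230,220:290],(350,350),interpolation=3)]))
E
```

```text
t 11.22 tcpC [ 4.1  0.  85.3] F [ 0.38  0.07 -0.62] gap 0.0241 q [ 0.25  0.42 -0.75  0.17 -0.76  1.24]
0.03 top (107, array([ 66.1, -21.7,  30. ]), array([88.8, 22.9, 30. ]), array([77.6,  1.6, 30. ]))
0.03 scene (63, array([ 60.1, -18.2,  30. ]), array([98.3, 27. , 30. ]), array([81.5,  4.8, 30. ]))
0.05 top (107, array([ 64.2, -23.8,  50. ]), array([86.5, 20.1, 50. ]), array([75.5, -0.9, 50. ]))
0.05 scene (63, array([50.6, -8.4, 50. ]), array([88.2, 36.2, 50. ]), array([71.7, 14.3, 50. ]))
0.07 top (107, array([ 62.3, -25.9,  70. ]), array([84.3, 17.3, 70. ]), array([73.4, -3.4, 70. ]))
0.07 scene (63, array([41.2,  1.5, 70. ]), array([78.2, 45.4, 70. ]), array([61.9, 23.8, 70. ]))
0.09 top (107, array([ 60.4, -28. ,  90. ]), array([82. , 14.4, 90. ]), array([71.3, -5.9, 90. ]))
0.09 scene (63, array([31.7, 11.4, 90. ]), array([68.2, 54.5, 90. ]), array([52.1, 33.3, 90. ]))
0.105 top (107, array([ 59. , -29.6, 105. ]), array([ 80.3,  12.3, 105. ]), array([ 69.8,  -7.8, 105. ]))
0.105 scene (59, array([ 24.7,  18.8, 105. ]), array([ 60.7,  58.9, 105. ]), array([ 45.5,  39.1, 105. ]))
```

View pics/t8.png

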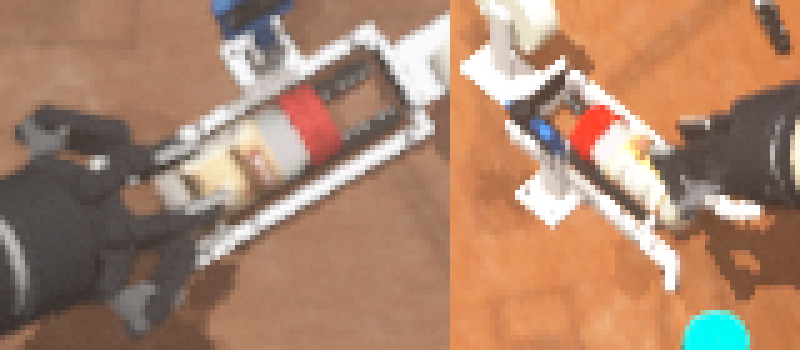

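The jar is lying on the rollers with its cap towards the stop, cap front at about (325,125) in the crop, roughly 40 mm short. The fingers are above it and not touching. Next I'll back off, lower, close the fingers and push the base.

Emit:
{"name": "arm_command", "arguments": {
  "deltas": [
    [[-0.19, 0.35, 0], [0, 0, 0]],
    [[-0.37, 0.7, 0], [0, 0, 0]],
    [[-0.37, 0.7, 0], [0, 0, 0]],
    [[-0.37, 0.7, -0.3], [0, 0, 0]],
    [[-0.37, 0.7, -0.57], [0, 0, 0]]
  ],
  "fingers": 1
}}

```text
time_s: 11.85
tool_pos: [0.4776, 0.0457, 0.0279]
tcp_rot: [0.327, 0.474, 0.792, -0.2]
contact_force: [0.5, 0.7, 0.2]
finger_gap: 0.0002
grip_force: 0.0
```

Emit:
{"name": "arm_command", "arguments": {
  "deltas": [
    [[0, 0, 0], [0, 0, 0]],
    [[0.06, -0.11, 0], [0, 0, 0]],
    [[0.12, -0.22, 0], [0, 0, 0]],
    [[0.16, -0.31, 0], [0, 0, 0]],
    [[0.19, -0.35, 0], [0, 0, 0]]
  ]
}}

```text
time_s: 12.48
tool_pos: [0.4964, 0.0103, 0.0289]
tcp_rot: [0.327, 0.475, 0.792, -0.201]
contact_force: [-0.2, 0.7, 0.3]
finger_gap: -0.0002
grip_force: 0.0
```

```bash
python3 - <<'E'
from cell import *;from geo import *
s=sense();st(s);p=camera_params("top");print(redx(read_camera("top"),p))
go(s,-20,0,28,45);go(s,10,0,28,45);go(s,16,0,28,45)
E
```

```text
t 12.47 tcpC [-34.4   0.4  28.9] F [-0.67  0.16  0.31] gap -0.0002 q [ 0.34  0.55 -0.76  0.12 -0.78  1.36]
(104, array([ 67.1, -20.3,  30. ]), array([88.8, 22.9, 30. ]), array([77.8,  1.8, 30. ]))
-20 0 28 shift [0.064, -0.129, -0.009] turn [0.004, -0.004, -0.001]
10 0 28 shift [0.204, -0.395, -0.009] turn [0.004, -0.004, -0.001]
16 0 28 shift [0.232, -0.448, -0.009] turn [0.004, -0.004, -0.001]
```

Emit:
{"name": "arm_command", "arguments": {
  "deltas": [
    [[0.02, -0.04, 0], [0, 0, 0]],
    [[0.04, -0.08, 0], [0, 0, 0]],
    [[0.06, -0.12, 0], [0, 0, 0]],
    [[0.08, -0.16, 0], [0, 0, 0]],
    [[0.11, -0.21, 0], [0, 0, 0]]
  ]
}}

```text
time_s: 13.15
tool_pos: [0.5073, -0.0101, 0.0284]
tcp_rot: [0.327, 0.474, 0.792, -0.201]
contact_force: [-1.9, 4.0, 3.6]
finger_gap: 0.0001
grip_force: 2.2
```

```bash
python3 - <<'E'
from cell import *;from geo import *
s=sense();st(s);p=camera_params("top");print(redx(read_camera("top"),p))
E
```

```text
t 13.15 tcpC [-11.3   0.5  28.4] F [-4.41  0.14  3.61] gap 0.0001 q [ 0.28  0.55 -0.78  0.05 -0.77  1.28]
(105, array([ 83. , -20.2,  30. ]), array([104.3,  23.1,  30. ]), array([93.4,  1.6, 30. ]))
```

Emit:
{"name": "arm_command", "arguments": {
  "deltas": [
    [[0.02, -0.04, 0], [0, 0, 0]],
    [[0.04, -0.08, 0], [0, 0, 0]],
    [[0.06, -0.12, 0], [0, 0, 0]],
    [[0.08, -0.15, 0], [0, 0, 0]],
    [[0.1, -0.18, 0], [0, 0, 0]]
  ]
}}

```text
time_s: 13.82
tool_pos: [0.5169, -0.0283, 0.0282]
tcp_rot: [0.327, 0.474, 0.792, -0.201]
contact_force: [-1.6, 3.6, 3.5]
finger_gap: -0.0001
grip_force: 2.0
```

Emit:
{"name": "arm_command", "arguments": {
  "deltas": [
    [[0.01, -0.01, 0], [0, 0, 0]],
    [[0.01, -0.02, 0], [0, 0, 0]]
  ]
}}

```text
time_s: 14.08
tool_pos: [0.518, -0.0301, 0.0282]
tcp_rot: [0.327, 0.474, 0.792, -0.201]
contact_force: [-0.2, 2.4, 1.5]
finger_gap: 0.0003
grip_force: 1.2
```

```bash
python3 - <<'E'
from cell import *;from geo import *
s=sense();st(s);p=camera_params("top");print(redx(read_camera("top"),p))
E
```

```text
t 14.07 tcpC [11.5  0.6 28.2] F [-2.24  0.98  1.47] gap 0.0003 q [ 0.23  0.55 -0.79 -0.   -0.76  1.22]
(105, array([105.2, -20.1,  30. ]), array([127.5,  23.2,  30. ]), array([116.5,   1.5,  30. ]))
```

Emit:
{"name": "arm_command", "arguments": {
  "deltas": [
    [[0.005, -0.01, 0], [0, 0, 0]],
    [[0.01, -0.02, 0], [0, 0, 0]]
  ]
}}

```text
time_s: 14.38
tool_pos: [0.519, -0.0321, 0.0282]
tcp_rot: [0.327, 0.474, 0.792, -0.201]
contact_force: [-0.3, 2.6, 0.7]
finger_gap: 0.0002
grip_force: 1.0
```

Emit:
{"name": "arm_command", "arguments": {
  "deltas": [
    [[0.005, -0.01, 0], [0, 0, 0]],
    [[0.01, -0.015, 0], [0, 0, 0]]
  ]
}}

```text
time_s: 14.62
tool_pos: [0.52, -0.0337, 0.0283]
tcp_rot: [0.327, 0.474, 0.792, -0.201]
contact_force: [-1.7, 1.8, 0.4]
finger_gap: -0.0001
grip_force: 1.0
```

Emit:
{"name": "arm_command", "arguments": {
  "deltas": [
    [[0.005, -0.01, 0], [0, 0, 0]]
  ]
}}

```text
time_s: 14.75
tool_pos: [0.5205, -0.0346, 0.0283]
tcp_rot: [0.327, 0.474, 0.792, -0.201]
contact_force: [-0.7, 1.4, 0.7]
finger_gap: -0.0001
grip_force: 0.9
```

Emit:
{"name": "arm_command", "arguments": {
  "deltas": [
    [[0.005, -0.01, 0], [0, 0, 0]]
  ]
}}

```text
time_s: 14.88
tool_pos: [0.5208, -0.0351, 0.028]
tcp_rot: [0.326, 0.474, 0.793, -0.201]
contact_force: [-8.2, 13.9, 7.7]
finger_gap: -0.0002
grip_force: 8.2
```

Emit:
{"name": "arm_command", "arguments": {
  "deltas": [
    [[0.005, -0.01, 0], [0, 0, 0]]
  ]
}}

```text
time_s: 15.0
tool_pos: [0.5208, -0.0352, 0.0278]
tcp_rot: [0.326, 0.473, 0.793, -0.2]
contact_force: [-14.4, 25.5, 14.4]
finger_gap: 0.0001
grip_force: 14.2
```

```bash
python3 - <<'E'
from cell import *;from geo import *
s=sense();st(s);p=camera_params("top");print(redx(read_camera("top"),p))
E
```

```text
t 15.0 tcpC [17.3  0.7 27.8] F [-29.25  -0.9   14.41] gap 0.0001 q [ 0.22  0.54 -0.79 -0.02 -0.75  1.2 ]
(96, array([111.8, -20.1,  30. ]), array([131.5,  23.2,  30. ]), array([121.4,   1.9,  30. ]))
```

Emit:
{"name": "arm_command", "arguments": {
  "deltas": [
    [[-0.1, 0.19, 0], [0, 0, 0]],
    [[-0.27, 0.5, 0], [0, 0, 0]],
    [[-0.27, 0.5, 0.4], [0, 0, 0]],
    [[-0.27, 0.5, 0.9], [0, 0, 0]],
    [[-0.27, 0.5, 1], [0, 0, 0]]
  ]
}}

```text
time_s: 15.68
tool_pos: [0.4962, 0.0139, 0.1312]
tcp_rot: [0.329, 0.475, 0.792, -0.199]
contact_force: [0.1, 0.2, -1.0]
finger_gap: -0.0
grip_force: 0.0
```

```bash
python3 - <<'E'
from cell import *;from geo import *
s=sense();st(s);p=camera_params("top");a=read_camera("top")
for z in (.03,.052):print(redx(a,p,z))
b=read_camera("scene");print(redx(b,camera_params("scene")))
go(s,-20,60,210,0);go(s,75,130,210,0);go(s,75,130,132,0);go(s,75,50,132,0)
E
```

```text
t 15.68 tcpC [-37.7   1.9 131.2] F [-0.11  0.2  -1.04] gap -0.0 q [ 0.35  0.35 -0.68  0.4  -0.78  1.37]
(95, array([111.8, -19.4,  30. ]), array([131.5,  23.2,  30. ]), array([121.4,   2.1,  30. ]))
(95, array([108.9, -21.8,  52. ]), array([128.2,  20. ,  52. ]), array([118.3,  -0.7,  52. ]))
(51, array([113. , -20.2,  30. ]), array([137.1,  22.5,  30. ]), array([126. ,   1.8,  30. ]))
-20 60 210 shift [0.597, 0.115, 0.788] turn [0.445, 0.233, -0.003]
75 130 210 shift [1.659, -0.399, 0.788] turn [0.445, 0.233, -0.003]
75 130 132 shift [1.659, -0.399, 0.008] turn [0.445, 0.233, -0.003]
75 50 132 shift [0.951, -0.772, 0.008] turn [0.445, 0.233, -0.003]
```

Emit:
{"name": "arm_command", "arguments": {
  "deltas": [
    [[0.05, 0, 0.4], [0.09, 0.045, 0]],
    [[0.1, 0, 0.79], [0.18, 0.09, 0]],
    [[0.3, 0.05, 0.79], [0.27, 0.14, 0]],
    [[0.6, 0.11, 0.79], [0.36, 0.185, 0]],
    [[0.75, 0.05, 0.79], [0.44, 0.233, 0]]
  ]
}}

```text
time_s: 16.4
tool_pos: [0.5708, 0.0185, 0.2062]
tcp_rot: [-0.001, 0.513, 0.859, -0.002]
contact_force: [0.2, 0.3, -0.4]
finger_gap: 0.0
grip_force: 0.0
```

Emit:
{"name": "arm_command", "arguments": {
  "deltas": [
    [[0.4, -0.2, 0], [0, 0, 0]],
    [[0.91, -0.45, 0], [0, 0, 0]],
    [[0.91, -0.45, 0], [0, 0, 0]],
    [[0.91, -0.45, 0], [0, 0, 0]]
  ]
}}

```text
time_s: 16.9
tool_pos: [0.6596, -0.0266, 0.2048]
tcp_rot: [-0.001, 0.513, 0.858, -0.004]
contact_force: [-0.5, 0.1, 0.4]
finger_gap: -0.0
grip_force: 0.0
```

```bash
python3 - <<'E'
from cell import *;from geo import *
s=sense();st(s)
go(s,75,130,132,0);go(s,75,105,132,0);go(s,75,50,132,0)
E
```

```text
t 16.9 tcpC [ 74.4 127.5 204.8] F [-0.3  -0.36  0.38] gap -0.0 q [-0.15  0.57  0.22  1.22 -0.01  0.93]
75 130 132 shift [0.024, 0.006, -0.728] turn [0.004, -0.003, -0.005]
75 105 132 shift [-0.197, -0.111, -0.728] turn [0.004, -0.003, -0.005]
75 50 132 shift [-0.683, -0.367, -0.728] turn [0.004, -0.003, -0.005]
```

Emit:
{"name": "arm_command", "arguments": {
  "deltas": [
    [[0, 0, -0.35], [0, 0, 0]],
    [[0, 0, -0.73], [0, 0, 0]],
    [[-0.07, -0.04, -0.73], [0, 0, 0]],
    [[-0.14, -0.08, -0.73], [0, 0, 0]],
    [[-0.2, -0.11, -0.73], [0, 0, 0]]
  ]
}}

```text
time_s: 17.52
tool_pos: [0.6408, -0.0379, 0.1363]
tcp_rot: [0.002, 0.513, 0.859, -0.003]
contact_force: [-0.3, -0.0, -0.1]
finger_gap: -0.0001
grip_force: 0.0
```

Emit:
{"name": "arm_command", "arguments": {
  "deltas": [
    [[-0.04, -0.02, 0], [0, 0, 0]],
    [[-0.08, -0.04, 0], [0, 0, 0]],
    [[-0.12, -0.06, 0], [0, 0, 0]],
    [[-0.16, -0.08, 0], [0, 0, 0]],
    [[-0.2, -0.1, 0], [0, 0, 0]]
  ]
}}

```text
time_s: 18.15
tool_pos: [0.62, -0.0477, 0.1341]
tcp_rot: [0.001, 0.513, 0.859, -0.004]
contact_force: [0.6, -0.7, 0.2]
finger_gap: -0.0
grip_force: 0.2
```

```bash
python3 - <<'E'
from cell import *;from geo import *
s=sense();st(s)
go(s,75,70,132,0);go(s,75,50,132,0)
E
```

```text
t 18.15 tcpC [ 74.5  82.6 134.1] F [0.88 0.23 0.25] gap -0.0 q [-0.19  0.54 -0.03  1.   -0.01  0.89]
75 70 132 shift [-0.11, -0.063, -0.021] turn [0.004, -0.002, -0.005]
75 50 132 shift [-0.287, -0.156, -0.021] turn [0.004, -0.002, -0.005]
```

Emit:
{"name": "arm_command", "arguments": {
  "deltas": [
    [[-0.04, -0.02, 0], [0, 0, 0]],
    [[-0.08, -0.04, 0], [0, 0, 0]],
    [[-0.12, -0.065, 0], [0, 0, 0]],
    [[-0.16, -0.085, 0], [0, 0, 0]],
    [[-0.2, -0.11, 0], [0, 0, 0]]
  ]
}}

```text
time_s: 18.77
tool_pos: [0.6002, -0.0587, 0.1343]
tcp_rot: [0.001, 0.513, 0.859, -0.003]
contact_force: [-0.6, -0.4, 0.2]
finger_gap: -0.0002
grip_force: 0.0
```

Emit:
{"name": "arm_command", "arguments": {
  "deltas": [
    [[-0.04, -0.02, 0], [0, 0, 0]],
    [[-0.08, -0.04, 0], [0, 0, 0]],
    [[-0.12, -0.065, 0], [0, 0, 0]],
    [[-0.12, -0.065, 0], [0, 0, 0]],
    [[-0.12, -0.065, 0], [0, 0, 0]]
  ]
}}

```text
time_s: 19.4
tool_pos: [0.5886, -0.0651, 0.1344]
tcp_rot: [0.001, 0.513, 0.859, -0.003]
contact_force: [0.5, 0.5, 0.1]
finger_gap: 0.0001
grip_force: 0.0
```

```bash
cat >> geo.py <<'E'
def blue(im,p,z):
    import cv2
    h=cv2.cvtColor(im,cv2.COLOR_BGR2HSV);m=(h[...,0]>100)&(h[...,0]<125)&(h[...,1]>130)
    v,u=np.nonzero(m);P=np.array([inC(ray(p,c,z)) for c in zip(u,v)])
    P=P[(P[:,0]>30)&(P[:,0]<120)&(abs(P[:,1])<130)]
    return (len(P),P.min(0).round(1),P.max(0).round(1)) if len(P) else 0
E
python3 - <<'E'
from cell import *;from geo import *;import cv2
s=sense();st(s)
print(blue(cv2.imread("pics/top0.png"),camera_params("top"),.1),blue(read_camera("top"),camera_params("top"),.1))
E
```

```text
t 19.4 tcpC [ 75.3  46.8 134.4] F [-0.16  0.67  0.1 ] gap 0.0001 q [-0.23  0.48 -0.12  0.96 -0.01  0.85]Traceback (most recent call last):
  File "<stdin>", line 3, in <module>
  File "geo.py", line 41, in blue
    P=P[(P[:,0]>30)&(P[:,0]<120)&(abs(P[:,1])<130)]
         ~^^^^^
IndexError: too many indices for array: array is 1-dimensional, but 2 were indexed
```

Emit:
{"name": "arm_command", "arguments": {
  "deltas": [
    [[0, 0, 0.4], [0, 0, 0]],
    [[0, 0, 0.8], [0, 0, 0]],
    [[0.3, 0.5, 0.8], [0, 0, 0]],
    [[0.5, 1, 0.8], [0, 0, 0]],
    [[0.5, 1, 0.8], [0, 0, 0]]
  ]
}}

```text
time_s: 20.02
tool_pos: [0.6395, 0.0385, 0.2139]
tcp_rot: [0.001, 0.511, 0.86, -0.003]
contact_force: [0.2, -1.1, -0.1]
finger_gap: -0.0002
grip_force: 0.0
```

Emit:
{"name": "arm_command", "arguments": {
  "deltas": [
    [[0, 0, 0], [0, 0, 0]],
    [[0, 0, 0], [0, 0, 0]],
    [[0, 0, 0], [0, 0, 0]],
    [[0, 0, 0], [0, 0, 0]],
    [[0, 0, 0], [0, 0, 0]]
  ]
}}

```text
time_s: 20.65
tool_pos: [0.6385, 0.0346, 0.2144]
tcp_rot: [0.001, 0.513, 0.858, -0.003]
contact_force: [-0.2, -1.3, -0.2]
finger_gap: 0.0002
grip_force: 0.0
```

Emit:
{"name": "arm_command", "arguments": {
  "deltas": [
    [[0, 0, 0], [0, 0, 0]],
    [[0, 0, 0], [0, 0, 0]],
    [[0, 0, 0], [0, 0, 0]],
    [[0, 0, 0], [0, 0, 0]],
    [[0, 0, 0], [0, 0, 0]]
  ]
}}

```text
time_s: 21.28
tool_pos: [0.6386, 0.035, 0.2143]
tcp_rot: [0.001, 0.513, 0.859, -0.003]
contact_force: [-0.3, 0.4, -0.9]
finger_gap: 0.0001
grip_force: 0.0
```

Emit:
{"name": "arm_command", "arguments": {
  "deltas": [
    [[0, 0, 0], [0, 0, 0]],
    [[0, 0, 0], [0, 0, 0]],
    [[0, 0, 0], [0, 0, 0]],
    [[0, 0, 0], [0, 0, 0]],
    [[0, 0, 0], [0, 0, 0]]
  ]
}}

```text
time_s: 21.9
tool_pos: [0.6386, 0.035, 0.2143]
tcp_rot: [0.001, 0.513, 0.859, -0.003]
contact_force: [0.4, -0.1, 0.6]
finger_gap: -0.0002
grip_force: 0.0
```

Emit:
{"name": "arm_command", "arguments": {
  "deltas": [
    [[0, 0, 0], [0, 0, 0]],
    [[0, 0, 0], [0, 0, 0]],
    [[0, 0, 0], [0, 0, 0]],
    [[0, 0, 0], [0, 0, 0]],
    [[0, 0, 0], [0, 0, 0]]
  ]
}}

```text
time_s: 22.52
tool_pos: [0.6385, 0.035, 0.2143]
tcp_rot: [0.001, 0.513, 0.859, -0.003]
contact_force: [-0.5, -0.4, 0.0]
finger_gap: -0.0001
grip_force: 0.0
```

```bash
cat >> geo.py <<'E'
def blue(im,p,z):
    i=im.astype(int);m=(i[...,0]>i[...,2]+30)&(i[...,0]>i[...,1]+15)
    v,u=np.nonzero(m);P=np.array([inC(ray(p,c,z)) for c in zip(u,v)]).reshape(-1,3)
    P=P[(P[:,0]>30)&(P[:,0]<120)&(abs(P[:,1])<100)]
    return (len(P),P.min(0).round(1),P.max(0).round(1)) if len(P) else 0
E
python3 - <<'E'
from cell import *;from geo import *;import cv2
s=sense();st(s)
p=camera_params("top");a=read_camera("top");b=read_camera("scene");cv2.imwrite("pics/t9.png",a)
print("before",blue(cv2.imread("pics/top0.png"),p,.11),"now",blue(a,p,.06))
print("red",redx(a,p),redx(a,p,.052))
q=camera_params("scene");print("scene before",blue(cv2.imread("pics/scene0.png"),q,.11),"now",blue(b,q,.06),redx(b,q))
E
```

```text
t 22.52 tcpC [ 10.1 137.6 214.3] F [ 0.14 -0.59  0.04] gap -0.0001 q [-0.06  0.52  0.16  1.21 -0.01  1.02]
before (46, array([ 55. ,  49.4, 110. ]), array([ 97. ,  76.4, 110. ])) now (118, array([ 53.6, -17.1,  60. ]), array([96.2, 45.2, 60. ]))
red (140, array([-59.9, -20.1,  30. ]), array([131.5,  60. ,  30. ]), array([65.3, 16. , 30. ])) (151, array([-59.7, -22.5,  52. ]), array([128.2,  59.8,  52. ]), array([55.2, 16.3, 52. ]))
scene before (18, array([ 46.1,  62.5, 110. ]), array([101.5,  71.8, 110. ])) now (78, array([ 52.8, -17.1,  60. ]), array([98.2, 41.4, 60. ])) (14, array([109.7, -19. ,  30. ]), array([137.8,  25.6,  30. ]), array([120.8,   1.3,  30. ]))
```

```bash
python3 -c "
from cell import *
print(hand_in())"
```

```text
the job is handed in; nothing more can be done
None
```

The job is handed in at about 22.5 s: the jar lies on the rollers with its cap at the stop, and the pressure arm is down on it. The one doubt is that the last push against the stop read 29 N along the rollers (about 33 N in all) against the 30 N limit, and the hand-in reported no verdict.

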